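# Take the hot lid off the steaming pot with the lid lifter

### The job

The lid on the steaming pot is too hot to touch: take the lid lifter from its stand, hook its fork under the middle of the lid's loop, lift the lid off level and set it down, without dropping it, in the middle of the wooden trivet. Then draw the fork out and lay the lifter back on its stand as it was, leaving the pot where it stands and the jar, the tin and the tape undisturbed. Touch neither lid nor pot with the gripper.

Things in the scene. Friction and masses are not known exactly. Their poses are not given: they have to be found in the camera images.
- lid: Round steel lid lying on the pot, 162 mm across, 0.22 to 0.30 kg. Origin at its centre in the plane that rests on the pot's rim; z up. A skirt 134 mm across hangs 8 mm below that plane, inside the pot with 6 mm of play; set on the trivet, the lid stands on this skirt. The top rises from 3 mm above the origin at the edge to 12 mm in the middle.
- lid_loop (a point): Middle of the top bar of the lid's dark steel loop, on its centre line, 54 mm above the lid's origin. The bar is round, 8 mm thick, straight for 56 mm along this point's y axis. 38 mm are free between bar and lid, 70 mm between the loop's legs. A fork enters it along the point's x axis (from either side; half a turn looks the same).
- pot: Round steel pot, 154 mm across and 85 mm high to its rim, loose on the hob (a brush lies inside); 1.1 kg. Origin at the centre of its underside. Two side loops stand out along its own y axis to 96 mm from its centre, about 66 mm above its underside.
- hob: White portable electric hob, fixed, 200 x 190 mm, plate top 40 mm above the worktop. Origin on the worktop under the plate's centre; the body reaches from 115 mm before it (towards its own -x, the knob side) to 85 mm behind it.
- trivet: Square trivet of five beech slats, 160 x 160 mm, top 26 mm above the worktop, fixed. Origin on the worktop under its centre.
- trivet_top (a point): Centre of the trivet's top face.
- lifter_grip (a point): Middle of the wooden handle of the lid lifter (200 mm long, 0.16 kg). Handle 100 mm long (x), 16 mm wide (y), 24 mm deep (z), flat sides. x runs along it to the steel fork, z out of its upper side: grasp across y, coming in along -z. On the stand x slopes 35 degrees upwards. The handle ends at x = 50 mm, then a 10 mm thick neck runs to x = 72 mm, where the fork begins.
- lifter_notch (a point): Where the lid's bar lies (its centre line) when it rests in the notch of the lifter's fork: at (128.5, 0, -12.5) mm in the axes of lifter_grip. The fork: two round tines 7 mm thick, 24 mm apart, lowest z -23.5 mm; behind the notch (x 92 to 116 mm) centre line z -12 mm; upturned tips end at x 146.5 mm, z -2.5 mm. The lid hangs from its bar; it leans if the bar's middle is over 12 mm to either side.
- stand: Steel stand of the lifter, fixed, foot 165 x 64 mm. Origin on the worktop below the place of the handle's middle; x towards the fork. A cradle with a stop holds the handle's lower end (5 mm of play sideways); a forked upright 55 mm ahead of the origin carries the neck between two horns (9 mm of play sideways, tops 117 mm above the worktop). The lifter lifts out along its own z.
- stand_place (a point): Where lifter_grip lies when the lifter is on its stand, 68 mm above the worktop; axes as the stand's (level), so that the lifter's x then points 35 degrees above this point's x. In use the lifter must be about level, or it strikes the lid's edge.
- soda_jar: Bystander: a jar, 44 mm across, 105 mm high, standing upright behind the lifter's stand between pot and trivet; origin under it.
- balm: Bystander: a low round tin, 69 mm across, 41 mm high; origin under it.
- tape: Bystander: a roll of tape lying flat, 98 mm across, 25 mm high; origin under it.

How it is judged:
By the outcome, as a careful person would: the job done as asked, in the order asked, and still so for the second after the job is handed in, with the robot touching nothing.
It also fails if it takes over 64 s, if anything falls off the work surface, if the arm or the gripper's body presses on something with over 40 N, if the wrist force passes 120 N, or if a joint passes its speed limit or range.

### The arm

A 6-joint arm with a two-finger parallel gripper is mounted at the origin on a cart in front of the work surface, level with it; the furniture and walls round the work are solid. World frame = base frame: x ahead of the robot, y to its left, z up, the work surface at z = 0. Lengths are in m, angles in rad, forces in N, time in s.
With the tool pointing down it reaches from about 0.425 to 0.925 m from the base axis. Payload 12.5 kg.
Tool frame: the origin (TCP) lies at the very end of the fingers, on their centre line; the grasp point (between the pads) lies 19 mm behind it (manip.grip_point_offset is the distance from the TCP to the grasp point, in m); z points along the fingers, y is the line along which they close (so a half turn about z gives the same grasp; the last joint's range is limited). The gripper opens to 85 mm and grips with 20 to 120 N. Pads are 22 mm wide; open, the fingers measure 114 mm over their backs; the gripper's body (76 mm by 85 mm) begins 54 mm behind the grasp point. The pads swing forward as they close: fully open they stand 13 mm farther back than shut.
Start: joints at [1.241, 0.491, 1.559, -0, 1.092, -0.106], TCP at [0.139, 0.609, 0.231] pointing down, gripper open.
Joint ranges: [-3.1, 3.1], [-0.84, 2.19], [0.05, 2.79], [-1.13, 4.28], [0.06, 2.93], [-2.69, 2.69]. Speed limits (rad/s): [2.22, 2.22, 2.79, 3.14, 3.14, 3.14].

### API

Orientations are given as a unit quaternion [x, y, z, w].
In Python, from workcell import manip gives the robot as it stands.
- The arm moves only by the tool arm_command, never from a script. Its argument "moves" is one flat list of numbers, 6 for each row, row after row: the shift along the tool's x, y, z in mm, then the turn, a rotation vector about the tool's x, y, z in degrees. In form: [x, y, z, ax, ay, az, x, y, z, ax, ay, az, ...]. A call has 1 to 20 rows; each row is the pose to reach, as a shift and turn from the pose commanded when the call began, along the tool's axes at that moment; what a row does not reach only later rows make up. A row lasts 1/12 s, in which the tool goes at most 41.7 mm and 7.16 degrees, less where a joint would pass 70% of its speed; a pose out of reach is approached as far as the arm can. A call with a gripper value outside its range is refused whole. "fingers" is the finger opening in mm, from 0 to 85.4, set as the call begins (left out, the last holds). The fingers move at their own pace and stop on an object; "newtons" is the grip in N (left out, the last holds). Time passes only in rows, so rows that repeat a pose let the fingers close. It gives the time, the measured TCP pose, the force, the opening and the grip force at its end, in the units of the state.
- manip.observe(): the state, without advancing time (a new reading comes with each control period).
- manip.snapshot(name): name is "side" or "top"; returns the picture (384x512x3 uint8, red, green, blue); there is no depth.
- manip.calibration(name): a dict with "K" (3x3 intrinsics, pixels), "world_from_camera" (4x4, takes a point from camera to world coordinates). Camera axes: x right, y up, looking along -z (the intrinsics and any distortion apply to the point x, -y, -z); pixel columns grow to the right and rows downward; lengths in m; the calibration is good to about 2 mm. A picture is of the moment at which its call begins. calibration takes no time and is no camera call.
- manip.finish_job(): hands the job in; it is judged then, once.
The state is a dict: "clock": time; "joint_pos": joint angles; "joint_vel": joint speeds; "effort": joint torques, N m; "ee_pos": TCP position; "tcp_rot": TCP orientation; "ft_force": force on the tool from outside, world axes, zero at the start; "torque": the same for the moment, N m; "opening": finger opening in m; "finger_force": force on a finger pad.
Only numpy, scipy, OpenCV 4.12 (cv2) and the standard library are available. Lean on these libraries where they do the work, as an engineer would, in place of code of your own. Each camera call takes 0.05 s, during which the arm holds its last target. There are 200 camera calls.

## Working session

There is one attempt and no reset: what is moved stays moved. The work goes in short steps, Python scripts to look and compute and a tool call to move; the robot and the scene stay as the last step left them, time stands still between calls to the robot, and variables do not carry over. Pictures are saved under pics/ and viewed, at most 10 in all, crops included, and the job is handed in when it is done.

Besides the shell and the picture viewer there is one more tool, called after ">>>" as name(argument=value, ...) on one line, values as JSON. arm_command: Moves the arm, as the interface text tells. Its arguments: {"type":"object","properties":{"moves":{"type":"array"},"fingers":{"type":"number"},"newtons":{"type":"number"}},"required":["moves"]}

```bash
mkdir -p pics; python3 - <<'E'
from workcell import manip
import cv2,numpy as np
np.set_printoptions(precision=4,suppress=True)
for n in("top","side"):
    im=manip.snapshot(n); cv2.imwrite(f"pics/{n}0.png",cv2.resize(im[:,:,::-1],(800,600),interpolation=cv2.INTER_CUBIC))
    c=manip.calibration(n); print(n,c)
print(manip.observe()); print(manip.grip_point_offset)
E
```

```text
top {'K': array([[455.1111,   0.    , 252.6502],
       [  0.    , 455.1111, 195.6452],
       [  0.    ,   0.    ,   1.    ]]), 'world_from_camera': array([[-0.0975,  0.972 , -0.2139,  0.287 ],
       [-0.9952, -0.0953,  0.0202, -0.1401],
       [-0.0008,  0.2148,  0.9767,  1.3357],
       [ 0.    ,  0.    ,  0.    ,  1.    ]])}
side {'K': array([[408.072 ,   0.    , 252.9395],
       [  0.    , 408.072 , 187.5911],
       [  0.    ,   0.    ,   1.    ]]), 'world_from_camera': array([[-0.9772,  0.1197, -0.1755,  0.372 ],
       [-0.212 , -0.604 ,  0.7682,  0.5259],
       [-0.014 ,  0.7879,  0.6156,  0.6613],
       [ 0.    ,  0.    ,  0.    ,  1.    ]])}
{'clock': 0.1, 'joint_pos': array([ 1.2414,  0.4915,  1.5594,  0.    ,  1.0917, -0.1056]), 'joint_vel': array([-0.0002, -0.0011, -0.0003,  0.0001, -0.001 , -0.0026]), 'effort': array([  0.003 , -61.9454, -26.2028,  -0.0001,   0.0029,  -0.    ]), 'ee_pos': array([0.1386, 0.6092, 0.2308]), 'tcp_rot': array([ 0.1117,  0.9937, -0.0005, -0.0001]), 'ft_force': array([ 0.6807, -0.9921, -0.2559]), 'torque': array([-0.01  , -0.0249,  0.0166]), 'finger_force': 0.0, 'opening': 0.0854328391112785}
0.0187
```

View pics/top0.png

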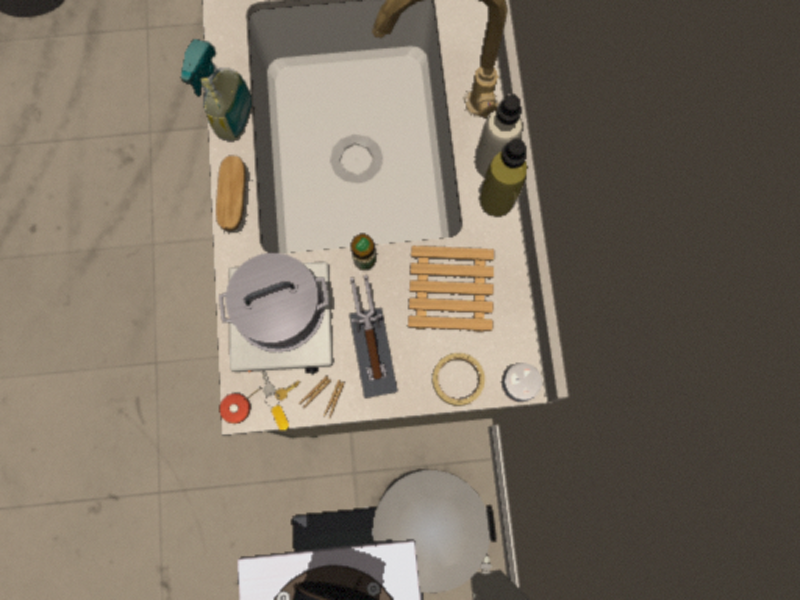

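View pics/side0.png

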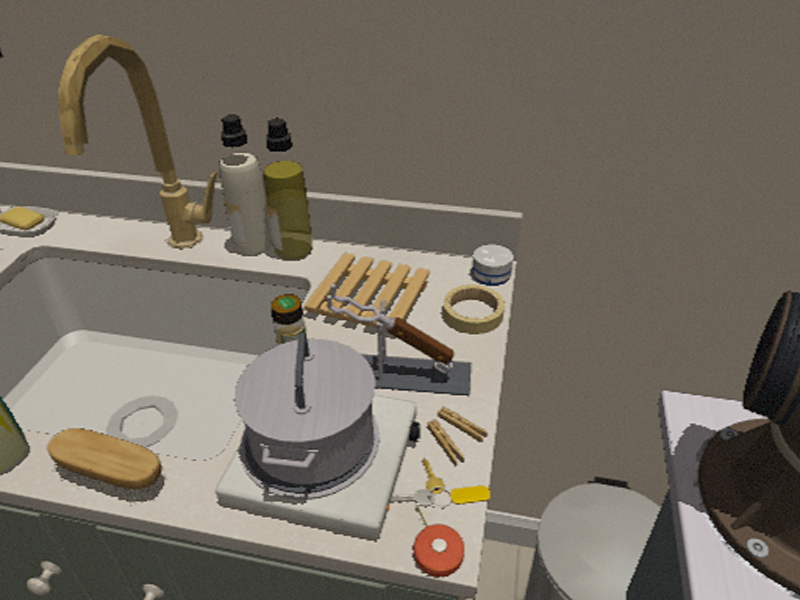

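The top view shows the pot and lid at about (272,300), with the loop running from (247,300) to (297,287). The lifter handle runs from (377,380) to (368,328), its tips are at (354/370,280), and the trivet is around (452,288). The side view agrees. Next I'll crop for precision.

```bash
cat > h.py <<'E'
from workcell import manip
import cv2,numpy as np
np.set_printoptions(precision=4,suppress=True)
def ray(n,p):
    c=manip.calibration(n);K,T=c["K"],c["world_from_camera"]
    d=np.array([(p[0]-K[0,2])/K[0,0],-(p[1]-K[1,2])/K[1,1],-1.]);return T[:3,3],T[:3,:3]@d
def onz(n,p,z):
    o,d=ray(n,p);return o+d*(z-o[2])/d[2]
def proj(n,X):
    c=manip.calibration(n);K,T=c["K"],c["world_from_camera"]
    q=(np.atleast_2d(X)-T[:3,3])@T[:3,:3];q=q*[1,-1,-1];return (q[:,:2]/q[:,2:])*[K[0,0],K[1,1]]+K[:2,2]
def tri(pt,ps):
    A=np.zeros((3,3));b=np.zeros(3);R=[ray("top",pt),ray("side",ps)]
    for o,d in R:
        d=d/np.linalg.norm(d);M=np.eye(3)-np.outer(d,d);A+=M;b+=M@o
    X=np.linalg.solve(A,b);return X,[np.linalg.norm(np.cross(X-o,d/np.linalg.norm(d))) for o,d in R]
def crop(n,x0,y0,w,h,f,name):
    im=manip.snapshot(n)[y0:y0+h,x0:x0+w,::-1]
    cv2.imwrite(f"pics/{name}.png",cv2.resize(im,(w*f,h*f),interpolation=cv2.INTER_CUBIC))
E
python3 -c "
from h import *
crop('top',135,145,200,120,4,'topc')
crop('side',145,160,180,150,4,'sidec')"
```

```text
(no output)
```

View pics/topc.png

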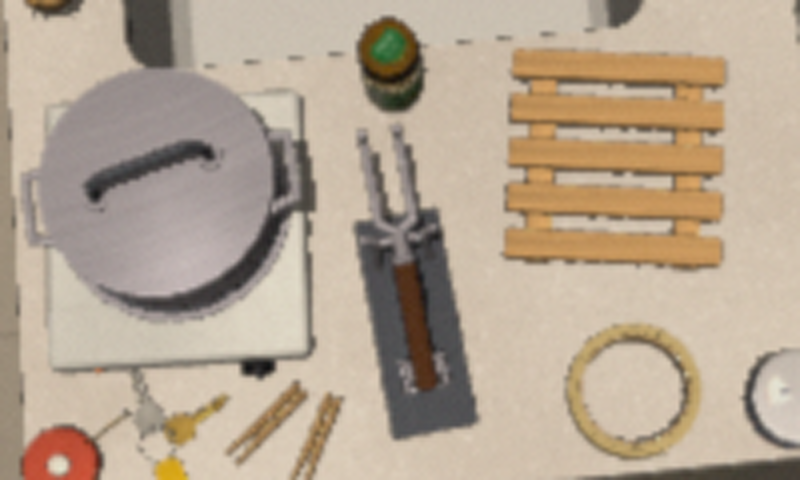

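View pics/sidec.png

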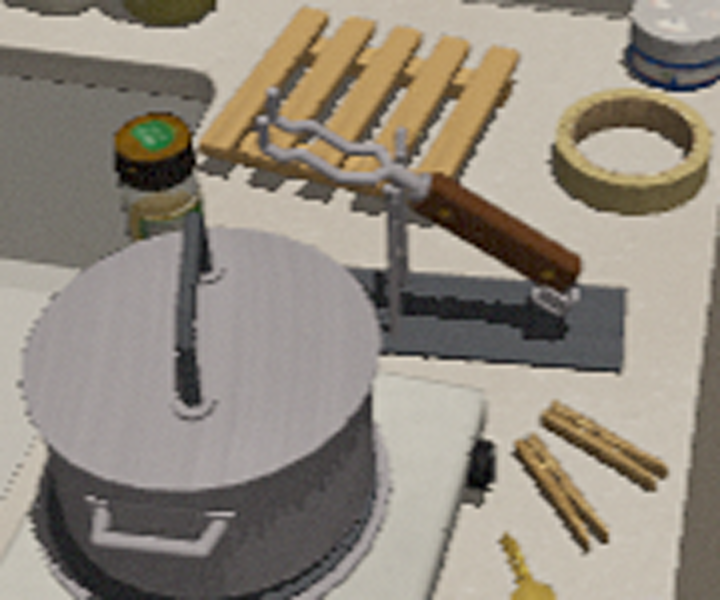

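The crops show the lid ellipse centred near (156,184) in topc and (202,358) in sidec. The bar runs from (90,187) to (210,150), the trivet corners are at (513,50), (726,58), (722,265) and (505,256), and the stand foot corners are at (357,222), (438,208), (478,422) and (393,440).

```bash
cat > fit.py <<'E'
from h import *
T=lambda u,v:(135+u/4-.375,145+v/4-.375)
S=lambda u,v:(145+u/4-.375,160+v/4-.375)
print("lid top",onz("top",T(156,184),.128),"side",onz("side",S(202,358),.128),tri(T(156,184),S(202,358)))
c=[onz("top",T(*p),.026) for p in [(513,50),(726,58),(722,265),(505,256)]]
c=np.array(c);print("trivet",c.mean(0),[np.linalg.norm(c[i]-c[i-1]) for i in range(4)],[np.degrees(np.arctan2(*(c[i]-c[i-1])[1::-1])) for i in range(4)])
c=np.array([onz("side",S(*p),.026) for p in [(310,8),(520,48),(420,215),(203,148)]]);print("trivet side",c.mean(0),[np.linalg.norm(c[i]-c[i-1]) for i in range(4)])
for z in(0,.004):
    c=np.array([onz("top",T(*p),z) for p in [(357,222),(438,208),(478,422),(393,440)]])
    print("foot",c.mean(0),[np.linalg.norm(c[i]-c[i-1]) for i in range(4)],[np.degrees(np.arctan2(*(c[i]-c[i-1])[1::-1])) for i in range(4)])
print("bar ends top", [onz("top",T(*p),.179) for p in [(100,183),(195,147)]])
print("bar tri",[tri(T(*a),S(*b)) for a,b in [((95,186),(187,350)),((207,148),(195,220))]])
print("tips",tri(T(362,133),S(264,122)),tri(T(397,127),S(272,92)))
print("handle",tri(T(404,264),S(436,188)),tri(T(427,388),S(572,270)))
print("jar",onz("top",T(389,48),.105),onz("side",S(153,140),.105))
E
python3 fit.py
```

```text
lid top [0.5864 0.0478 0.128 ] side [0.5874 0.0547 0.128 ] (array([0.589 , 0.049 , 0.1214]), [np.float64(0.0009700826477188028), np.float64(0.0009700826477187949)])
trivet [ 0.5997 -0.2772  0.026 ] [np.float64(0.15746408455506747), np.float64(0.15979026679084019), np.float64(0.15793346703685604), np.float64(0.15877372772947723)] [np.float64(-8.000611797126698), np.float64(-97.85079247300075), np.float64(171.63079678215388), np.float64(81.98196247594223)]
trivet side [ 0.5992 -0.2707  0.026 ] [np.float64(0.16186025231851184), np.float64(0.1511428357089234), np.float64(0.17819781613670563), np.float64(0.1488181039176091)]
foot [ 0.4948 -0.1179  0.    ] [np.float64(0.1651723720659847), np.float64(0.061620637808807534), np.float64(0.16308132057724767), np.float64(0.06346550680023008)] [np.float64(4.345467766152483), np.float64(-85.56404006541422), np.float64(-175.01971066610295), np.float64(96.33053554742568)]
foot [ 0.4942 -0.118   0.004 ] [np.float64(0.16467771567407666), np.float64(0.06143609700465053), np.float64(0.16259292644319662), np.float64(0.06327544100283465)] [np.float64(4.34
[... 212 characters left out ...]
806, 0.0826, 0.163 ]), [np.float64(0.0002801712873512243), np.float64(0.00028017128735129365)]), (array([0.6004, 0.0072, 0.1658]), [np.float64(0.002208426312477828), np.float64(0.0022084263124778816)])]
tips (array([ 0.6037, -0.0955,  0.1433]), [np.float64(0.000672098638685451), np.float64(0.0006720986386855407)]) (array([ 0.6059, -0.1194,  0.1443]), [np.float64(8.16062518517266e-05), np.float64(8.16062518515898e-05)])
handle (array([ 0.5191, -0.1148,  0.0969]), [np.float64(0.00151579129950807), np.float64(0.0015157912995080037)]) (array([ 0.4418, -0.1219,  0.044 ]), [np.float64(0.002075471972524602), np.float64(0.0020754719725244036)])
jar [ 0.6744 -0.1182  0.105 ] [ 0.6748 -0.1144  0.105 ]
```

```bash
cat > fit2.py <<'E'
from h import *
from scipy.optimize import least_squares
ims={n:manip.snapshot(n) for n in("top","side")}
def mom(m):
    y,x=np.nonzero(m); c=np.array([x.mean(),y.mean()]);w,v=np.linalg.eigh(np.cov(x,y));a=v[:,1];return c,a*np.sign(a[1]),len(x)
def box(x,y,z,yaw,pit,L,o=(0,0,0)):
    c,s=np.cos(pit),np.sin(pit);Ry=np.array([[c,0,-s],[0,1,0],[s,0,c]]);cz,sz=np.cos(yaw),np.sin(yaw)
    R=np.array([[cz,-sz,0],[sz,cz,0],[0,0,1]])@Ry
    P=np.array([[i,j,k] for i in(-1,1) for j in(-1,1) for k in(-1,1)])*np.array(L)/2+o
    return P@R.T+[x,y,z]
def hull(n,P):
    h=cv2.convexHull((proj(n,P)*16).astype(np.float32));m=np.zeros((384*4,512*4),np.uint8)
    cv2.fillConvexPoly(m,np.round((proj(n,P)[cv2.convexHull(proj(n,P).astype(np.float32),returnPoints=False)[:,0]]*4+1.5)).astype(int),1);c,a,k=mom(m);return (c-1.5)/4,a,k/16
obs={}
for n,(x0,y0,x1,y1) in {"top":(228,205,250,248),"side":(245,200,295,236)}.items():
    I=ims[n].astype(int);m=np.zeros(I.shape[:2],bool);q=I[y0:y1,x0:x1];m[y0:y1,x0:x1]=(q[...,0]-q[...,2]>25)&(q.sum(-1)<330)
    nn,l,st,_=cv2.connectedComponentsWithStats(m.astype(np.uint8));k=1+np.argmax(st[1:,4]);obs[n]=mom(l==k);print(n,obs[n])
def res(p,ns=("top","side")):
    r=[]
    for n in ns:
        c,a,k=hull(n,box(p[0],p[1],.068,p[2],np.radians(35),(.1,.016,.024)));r+=list(c-obs[n][0])+[10*(a[0]-obs[n][1][0])]
    return r
for ns in(("top","side"),("top",),("side",)):
    s=least_squares(res,[.483,-.118,.085],diff_step=.01,args=(ns,));print("handle",ns,s.x[:2],np.degrees(s.x[2]),s.fun)
E
python3 fit2.py
cat > ov.py <<'E'
from h import *
import sys
def ov(n,curves,x0,y0,w,h,f,name):
    im=manip.snapshot(n)[y0:y0+h,x0:x0+w,::-1];im=cv2.resize(im,(w*f,h*f),interpolation=cv2.INTER_CUBIC)
    for C,col in curves:
        q=np.round((proj(n,C)-[x0,y0]+.5)*f-.5).astype(int);cv2.polylines(im,[q.reshape(-1,1,2)],False,col,1)
    return im
t=np.linspace(0,2*np.pi,80)
def circ(x,y,z,r): return np.c_[x+r*np.cos(t),y+r*np.sin(t),z+0*t]
def loop(x,y,z,a):
    P=np.array([[0,-.039,.012],[0,-.036,.046],[0,-.028,.054],[0,.028,.054],[0,.036,.046],[0,.039,.012]]);c,s=np.cos(a),np.sin(a)
    return np.c_[x-P[:,1]*s,y+P[:,1]*c,z+P[:,2]]
def sq(x,y,z,a,h):
    P=np.array([[-h,-h],[-h,h],[h,h],[h,-h],[-h,-h]]);c,s=np.cos(a),np.sin(a);return np.c_[x+P[:,0]*c-P[:,1]*s,y+P[:,0]*s+P[:,1]*c,0*P[:,0]+z]
def lift(R,p,L): return np.array(L)@np.array(R).T+p
E
cat > o1.py <<'E'
from ov import *
lx,ly,la=.587,.049,np.radians(14.5)
C=[(circ(lx,ly,.128,.081),(0,0,255)),(loop(lx,ly,.125,la),(0,255,0)),(sq(.5997,-.2772,.026,np.radians(-8),.08),(255,0,0)),(circ(.6745,-.117,.105,.022),(0,255,255))]
a=ov('top',C,140,150,190,105,4,'');b=ov('side',C,145,160,180,140,3,'')
out=np.zeros((600,800,3),np.uint8);cv2.imwrite('pics/o1.png',a);cv2.imwrite('pics/o2.png',ov('side',C,145,160,180,140,4,''))
E
python3 o1.py
```

```text
top (array([238.4479, 225.9816]), array([0.1858, 0.9826]), 163)
side (array([269.3256, 217.5219]), array([0.8531, 0.5218]), 433)
handle ('top', 'side') [ 0.4826 -0.1183] 4.870141258611998 [-0.0226 -0.5198 -0.0771  0.4346  0.0946  0.0831]
handle ('top',) [ 0.4809 -0.1182] 4.870141258611998 [ 0.0173 -0.0014 -0.0864]
handle ('side',) [ 0.4836 -0.1184] 4.870141258611998 [-0.027  -0.0355  0.0607]fit2.py:5: RuntimeWarning: Mean of empty slice.
  y,x=np.nonzero(m); c=np.array([x.mean(),y.mean()]);w,v=np.linalg.eigh(np.cov(x,y));a=v[:,1];return c,a*np.sign(a[1]),len(x)
  ret = ret.dtype.type(ret / rcount)
  avg = a.mean(axis, **keepdims_kw)
  ret = um.true_divide(
fit2.py:5: RuntimeWarning: Degrees of freedom <= 0 for slice
  y,x=np.nonzero(m); c=np.array([x.mean(),y.mean()]);w,v=np.linalg.eigh(np.cov(x,y));a=v[:,1];return c,a*np.sign(a[1]),len(x)
  c *= np.true_divide(1, fact)
  c *= np.true_divide(1, fact)
```

View pics/o1.png

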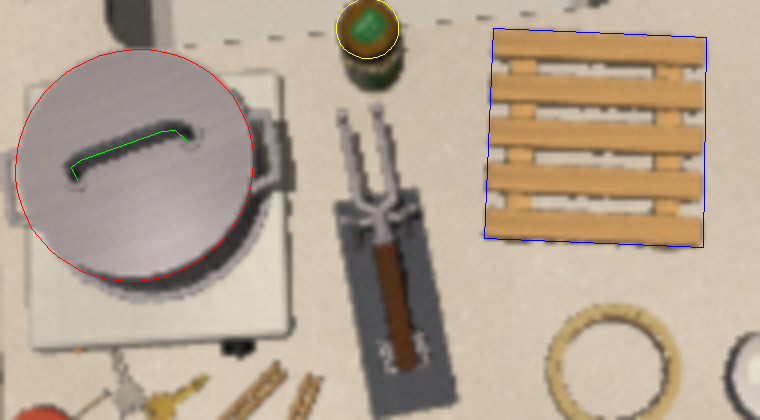

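View pics/o2.png

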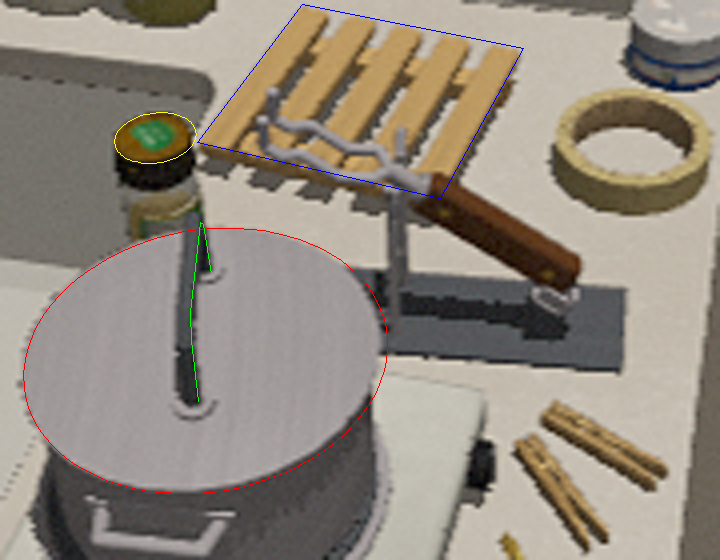

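```bash
cat > plan.py <<'E'
from h import *
from scipy.spatial.transform import Rotation as R
def rot(yaw,p):
    y,p=np.radians([yaw,p]);yt=np.array([-np.sin(y),np.cos(y),0]);zt=np.array([np.sin(p)*np.cos(y),np.sin(p)*np.sin(y),-np.cos(p)])
    return np.c_[np.cross(yt,zt),yt,zt]
def grip(G,yaw,p,back=0): # lifter grip point G -> tcp pose
    M=rot(yaw,p);return np.array(G)+M[:,2]*(.0187-back),M
def tell(*targets):
    s=manip.observe();P=s["ee_pos"];Q=R.from_quat(s["tcp_rot"]).as_matrix();pp,qq=P,Q
    print("clock",s["clock"],"tcp",P,"q",s["joint_pos"],"F",s["ft_force"],"open",s["opening"],s["finger_force"])
    for p,M in targets:
        n=max(np.linalg.norm(p-pp)/.0417,np.degrees(R.from_matrix(qq.T@M).magnitude())/7.16)
        print(np.round(Q.T@(p-P)*1e3,1).tolist(),np.round(np.degrees(R.from_matrix(Q.T@M).as_rotvec()),2).tolist(),"rows %.1f"%n);pp,qq=p,M
SG=(.4825,-.1183,.068);SY=4.9
E
python3 -c "
from plan import *
tell((np.array([.45,.30,.33]),rot(0,0)),(np.array([.48,-.05,.30]),rot(4.9,15)),grip(SG,SY,35,.10))"
```

```text
clock 0.45 tcp [0.1387 0.6094 0.2313] q [ 1.2414  0.4909  1.5589 -0.      1.0917 -0.1056] F [ 0.0771 -0.2632 -0.0059] open 0.08524744074251753 0.0
[-372.2, -232.6, -98.7] [0.0, 0.0, -12.82] rows 10.8
[-479.1, -567.2, -68.7] [-2.32, -14.88, -17.62] rows 8.5
[-452.3, -647.5, 96.7] [-5.41, -34.72, -17.17] rows 4.5
```

>>> arm_command(moves=[-372,-233,-99,0,0,-12.8,-372,-233,-99,0,0,-12.8,-372,-233,-99,0,0,-12.8,-372,-233,-99,0,0,-12.8,-372,-233,-99,0,0,-12.8,-372,-233,-99,0,0,-12.8,-372,-233,-99,0,0,-12.8,-372,-233,-99,0,0,-12.8,-372,-233,-99,0,0,-12.8,-372,-233,-99,0,0,-12.8,-479,-567,-69,-2.3,-14.9,-17.6,-479,-567,-69,-2.3,-14.9,-17.6,-479,-567,-69,-2.3,-14.9,-17.6,-479,-567,-69,-2.3,-14.9,-17.6,-479,-567,-69,-2.3,-14.9,-17.6,-479,-567,-69,-2.3,-14.9,-17.6,-479,-567,-69,-2.3,-14.9,-17.6,-479,-567,-69,-2.3,-14.9,-17.6,-479,-567,-69,-2.3,-14.9,-17.6,-479,-567,-69,-2.3,-14.9,-17.6], fingers=85, newtons=120)

```text
clock: 2.12
ee_pos: [0.4806, -0.0555, 0.3001]
tcp_rot: [-0.04, 0.991, 0.005, 0.131]
ft_force: [-0.1, -0.2, -0.6]
opening: 0.0851
finger_force: 0.0
```

```bash
python3 -c "
from plan import *
tell(grip(SG,SY,35,.10),grip(SG,SY,35))"
```

```text
clock 2.1167 tcp [ 0.4806 -0.0555  0.3001] q [-0.3027  0.1232  1.9408  0.1292  0.837  -2.0285] F [-0.1399 -0.2107 -0.6023] open 0.08513456615538699 0.0
[91.0, -62.8, 147.0] [-0.21, -19.96, -0.27] rows 4.4
[56.9, -62.4, 241.0] [-0.21, -19.96, -0.27] rows 2.4
```

>>> arm_command(moves=[91,-63,147,-0.2,-20,-0.3,91,-63,147,-0.2,-20,-0.3,91,-63,147,-0.2,-20,-0.3,91,-63,147,-0.2,-20,-0.3,91,-63,147,-0.2,-20,-0.3,91,-63,147,-0.2,-20,-0.3,91,-63,147,-0.2,-20,-0.3,91,-63,147,-0.2,-20,-0.3], fingers=55)

```text
clock: 2.78
ee_pos: [0.4731, -0.0614, 0.2326]
tcp_rot: [-0.036, 0.961, 0.0, 0.274]
ft_force: [-0.4, 0.8, 0.2]
opening: 0.0549
finger_force: 0.0
```

```bash
python3 -c "
from plan import *
tell(grip(SG,SY,35,.10),grip(SG,SY,35))
o=manip.observe();Q=R.from_quat(o['tcp_rot']).as_matrix()
from ov import *
def stick():
    t=o['ee_pos'];return np.array([t-Q[:,2]*.0,t+Q[:,2]*.1])
L=np.array([[-50,0,12],[50,0,12]])/1e3;M=rot(SY,35);M=np.c_[-M[:,0],M[:,1],-M[:,2]]
C=[(stick(),(0,0,255)),(lift(M,SG,L),(0,255,0)),(lift(M,SG,np.array([[72,0,-3],[95,12,-12],[116,12,-12],[128,12,-20],[146,12,-2.5]])/1e3),(255,255,0))]
a=ov('top',C,200,150,80,100,5,'');b=ov('side',C,200,150,80,100,5,'')
cv2.imwrite('pics/g.png',np.hstack([a,b]))"
```

```text
clock 2.7833 tcp [ 0.4731 -0.0614  0.2326] q [-0.3857  0.1486  2.2329  0.7392  0.327  -2.6855] F [-0.3969  0.8377  0.189 ] open 0.054919214787104 0.0
[87.2, -56.3, 62.6] [-1.46, -3.23, -0.18] rows 2.9
[81.5, -53.8, 162.4] [-1.46, -3.23, -0.18] rows 2.4
```

View pics/g.png

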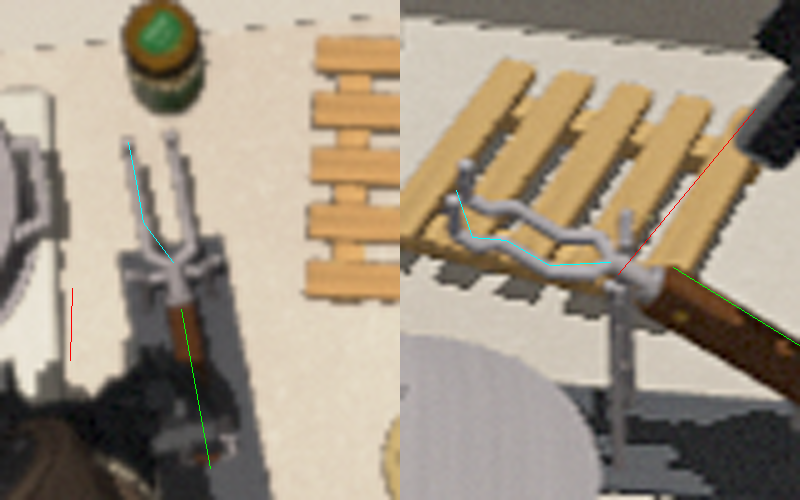

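The overlay matches the lifter: its tips are at (128,142) in the left view and its handle line lies along the upper edge in the right view. The arm is stuck because joint 6 reached its limit. I'll go up and turn the tool by half a turn, which gives the same grasp.

```bash
python3 - <<'E'
s=open('plan.py').read().replace("return np.c_[np.cross(yt,zt),yt,zt]","return np.c_[-np.cross(yt,zt),-yt,zt]");open('plan.py','w').write(s)
from plan import *
tell((np.array([.49,-.06,.30]),rot(94.9,0)))
E
```

```text
clock 2.8833 tcp [ 0.4728 -0.0614  0.2323] q [-0.386   0.1486  2.2339  0.7408  0.3262 -2.6852] F [-0.0454  0.2289 -0.8587] open 0.054975624540438035 0.0
[-50.3, -1.0, -48.4] [23.81, 25.89, 86.73] rows 13.1
```

>>> arm_command(moves=[-50,-1,-48,23.8,25.9,86.7,-50,-1,-48,23.8,25.9,86.7,-50,-1,-48,23.8,25.9,86.7,-50,-1,-48,23.8,25.9,86.7,-50,-1,-48,23.8,25.9,86.7,-50,-1,-48,23.8,25.9,86.7,-50,-1,-48,23.8,25.9,86.7,-50,-1,-48,23.8,25.9,86.7,-50,-1,-48,23.8,25.9,86.7,-50,-1,-48,23.8,25.9,86.7,-50,-1,-48,23.8,25.9,86.7,-50,-1,-48,23.8,25.9,86.7,-50,-1,-48,23.8,25.9,86.7,-50,-1,-48,23.8,25.9,86.7,-50,-1,-48,23.8,25.9,86.7,-50,-1,-48,23.8,25.9,86.7])

```text
clock: 4.22
ee_pos: [0.4898, -0.0607, 0.2993]
tcp_rot: [0.679, 0.734, -0.0, -0.001]
ft_force: [-0.8, 0.4, 0.2]
opening: 0.0547
finger_force: 0.0
```

```bash
python3 -c "
from plan import *
tell((np.array([.48,-.09,.27]),rot(4.9,0)),(np.array([.45,-.12,.22]),rot(4.9,20)))"
```

```text
clock 4.2167 tcp [ 0.4898 -0.0607  0.2993] q [-0.2575  0.2335  1.7745  0.0006  1.1367 -0.3354] F [-0.8004  0.4458  0.1779] open 0.054686099019287865 0.0
[-28.5, -11.9, 29.3] [-0.19, 0.05, 89.55] rows 12.5
[-56.1, -44.0, 79.4] [-15.8, 15.79, 88.52] rows 2.8
```

>>> arm_command(moves=[-28,-12,29,0,0,89.6,-28,-12,29,0,0,89.6,-28,-12,29,0,0,89.6,-28,-12,29,0,0,89.6,-28,-12,29,0,0,89.6,-28,-12,29,0,0,89.6,-28,-12,29,0,0,89.6,-28,-12,29,0,0,89.6,-28,-12,29,0,0,89.6,-28,-12,29,0,0,89.6,-28,-12,29,0,0,89.6,-28,-12,29,0,0,89.6,-28,-12,29,0,0,89.6,-56,-44,79,-15.8,15.8,88.5,-56,-44,79,-15.8,15.8,88.5,-56,-44,79,-15.8,15.8,88.5,-56,-44,79,-15.8,15.8,88.5])

```text
clock: 5.63
ee_pos: [0.4475, -0.1197, 0.2186]
tcp_rot: [0.983, 0.045, 0.176, -0.008]
ft_force: [0.9, -1.0, 0.1]
opening: 0.0548
finger_force: 0.0
```

```bash
python3 -c "
from plan import *
tell(grip(SG,SY,35,.10),grip(SG,SY,35,.06),grip(SG,SY,35))"
```

```text
clock 5.6333 tcp [ 0.4475 -0.1197  0.2186] q [-0.5151  0.1861  2.1483  0.3894  0.5461  0.6571] F [ 0.8938 -0.9567  0.1078] open 0.054754296237452156 0.0
[-40.0, 1.5, 74.8] [-0.13, 14.72, 0.28] rows 2.1
[-29.8, 1.6, 113.5] [-0.13, 14.72, 0.28] rows 1.0
[-14.6, 1.8, 171.5] [-0.13, 14.72, 0.28] rows 1.4
```

>>> arm_command(moves=[-30,1.6,113,-0.1,14.7,0.3,-30,1.6,113,-0.1,14.7,0.3,-30,1.6,113,-0.1,14.7,0.3,-30,1.6,113,-0.1,14.7,0.3,-30,1.6,113,-0.1,14.7,0.3,-30,1.6,113,-0.1,14.7,0.3,-30,1.6,113,-0.1,14.7,0.3])

```text
clock: 6.22
ee_pos: [0.4705, -0.1023, 0.149]
tcp_rot: [0.953, 0.052, 0.296, -0.037]
ft_force: [0.5, -0.2, 0.3]
opening: 0.0552
finger_force: 0.0
```

```bash
python3 -c "
from plan import *
tell(grip(SG,SY,35,.06),grip(SG,SY,35))"
```

```text
clock 6.2167 tcp [ 0.4705 -0.1023  0.149 ] q [-0.5613  0.3548  2.3326  1.6162  0.3945 -0.6224] F [ 0.4771 -0.1519  0.341 ] open 0.05523964932210425 0.0
[-37.7, 18.4, 30.4] [-3.03, 0.39, 0.34] rows 1.2
[-37.3, 21.5, 90.3] [-3.03, 0.39, 0.34] rows 1.4
```

>>> arm_command(moves=[-38,18,30,-3,0.4,0.3,-38,18,30,-3,0.4,0.3,-38,18,30,-3,0.4,0.3,-38,18,30,-3,0.4,0.3,-38,18,30,-3,0.4,0.3])

```text
clock: 6.63
ee_pos: [0.458, -0.1194, 0.1017]
tcp_rot: [0.953, 0.04, 0.299, -0.015]
ft_force: [0.0, -0.8, 0.3]
opening: 0.0548
finger_force: 0.0
```

```bash
python3 -c "
from plan import *
tell(grip(SG,SY,35,.06),grip(SG,SY,35))"
```

```text
clock 6.6333 tcp [ 0.458  -0.1194  0.1017] q [-0.5968  0.4731  2.4038  2.0977  0.4336 -1.1563] F [ 0.0461 -0.7731  0.294 ] open 0.05483831177162751 0.0
[0.8, 1.0, 0.3] [-0.2, 0.14, -0.15] rows 0.0
[0.9, 1.2, 60.3] [-0.2, 0.14, -0.15] rows 1.4
```

>>> arm_command(moves=[1,1,20,-0.2,0.1,-0.2,1,1,40,-0.2,0.1,-0.2,1,1,53,-0.2,0.1,-0.2,1,1,60,-0.2,0.1,-0.2,1,1,60,-0.2,0.1,-0.2,1,1,60,-0.2,0.1,-0.2])

```text
clock: 7.13
ee_pos: [0.4929, -0.1171, 0.0539]
tcp_rot: [0.953, 0.042, 0.301, -0.012]
ft_force: [-0.5, 0.2, -0.7]
opening: 0.0549
finger_force: 0.0
```

```bash
python3 -c "
from plan import *
tell(grip(SG,SY,35))"
```

```text
clock 7.1333 tcp [ 0.4929 -0.1171  0.0539] q [-0.5359  0.6167  2.3598  2.3455  0.4853 -1.3681] F [-0.5495  0.192  -0.6889] open 0.054892628676841845 0.0
[-0.5, 0.3, 1.1] [0.06, -0.03, 0.11] rows 0.0
```

Close gently first to check for side load.

>>> arm_command(moves=[0,0,1,0,0,0,0,0,1,0,0,0,0,0,1,0,0,0,0,0,1,0,0,0,0,0,1,0,0,0,0,0,1,0,0,0,0,0,1,0,0,0,0,0,1,0,0,0,0,0,1,0,0,0,0,0,1,0,0,0], fingers=0, newtons=100)

```text
clock: 7.97
ee_pos: [0.4932, -0.1176, 0.053]
tcp_rot: [0.953, 0.041, 0.301, -0.011]
ft_force: [-4.0, 0.0, 7.1]
opening: 0.0147
finger_force: 97.3
```

```bash
python3 -c "
from plan import *
tell(grip(SG,SY,35,.06))"
```

```text
clock 7.9667 tcp [ 0.4932 -0.1176  0.053 ] q [-0.5359  0.6192  2.3598  2.3524  0.4868 -1.3741] F [-3.9747  0.0188  7.0834] open 0.014661630105943813 97.34959602355957
[-0.1, -0.1, -59.7] [0.15, -0.03, 0.06] rows 1.4
```

>>> arm_command(moves=[0,0,-10,0,0,0,0,0,-25,0,0,0,0,0,-42,0,0,0,0,0,-60,0,0,0,0,0,-60,0,0,0,0,0,-60,0,0,0])

```text
clock: 8.47
ee_pos: [0.4591, -0.1207, 0.1022]
tcp_rot: [0.953, 0.041, 0.301, -0.011]
ft_force: [0.9, -0.4, -1.1]
opening: 0.0143
finger_force: 97.7
```

```bash
python3 -c "
from plan import *
tell(grip((.46,-.12,.20),SY,20),grip((.47,-.12,.29),SY,0))"
```

```text
clock 8.4667 tcp [ 0.4591 -0.1207  0.1022] q [-0.5952  0.4731  2.4037  2.1186  0.4335 -1.1781] F [ 0.8648 -0.4286 -1.0696] open 0.014315297616376229 97.70985960960388
[52.2, -0.4, -61.5] [0.22, -15.05, 0.06] rows 2.1
[106.1, 0.8, -132.2] [0.23, -35.05, 0.02] rows 2.8
```

>>> arm_command(moves=[52,0,-62,0,-15,0,52,0,-62,0,-15,0,52,0,-62,0,-15,0,52,0,-62,0,-15,0,52,0,-62,0,-15,0,52,0,-62,0,-15,0,106,1,-132,0,-35,0,106,1,-132,0,-35,0,106,1,-132,0,-35,0,106,1,-132,0,-35,0,106,1,-132,0,-35,0,106,1,-132,0,-35,0,106,1,-132,0,-35,0])

```text
clock: 9.55
ee_pos: [0.4718, -0.1215, 0.2746]
tcp_rot: [0.999, 0.041, -0.0, 0.004]
ft_force: [0.4, -0.1, -2.7]
opening: 0.0148
finger_force: 97.6
```

```bash
cat > lid.py <<'E'
from plan import *
B=np.array([.5875,.049,.179])   # bar
def at(B,yaw,back,down,side=0,NX=.1285,NZ=-.0125): # grip pose so that notch is 'back' behind, 'down' below bar
    h=np.array([np.cos(np.radians(yaw)),np.sin(np.radians(yaw)),0]);l=np.array([-h[1],h[0],0])
    return grip(B-h*(NX+back)+l*side+np.array([0,0,-NZ-down]),yaw,0)
E
python3 -c "
from lid import *
p=at(B,14.5,.03,-.06);print(p[0]);tell(p,at(B,14.5,.03,.024),at(B,14.5,0,.024))"
```

```text
[0.434  0.0093 0.2328]
clock 9.55 tcp [ 0.4718 -0.1215  0.2746] q [-0.3836  0.2459  1.8284 -0.0089  1.0639  1.1085] F [ 0.4028 -0.1091 -2.6954] open 0.014842911852150129 97.63991475105286
[-26.7, -133.8, 40.7] [0.48, 0.06, -9.75] rows 3.4
[-26.7, -134.5, 124.7] [0.48, 0.06, -9.75] rows 2.0
[2.9, -139.6, 124.6] [0.48, 0.06, -9.75] rows 0.7
```

>>> arm_command(moves=[-30,-133,40,0.5,0,-9.8,-30,-133,40,0.5,0,-9.8,-30,-133,40,0.5,0,-9.8,-30,-133,40,0.5,0,-9.8,-30,-133,40,0.5,0,-9.8,-30,-133,40,0.5,0,-9.8,-30,-133,40,0.5,0,-9.8])

```text
clock: 10.13
ee_pos: [0.4295, 0.0099, 0.2298]
tcp_rot: [0.992, 0.128, -0.001, -0.004]
ft_force: [-0.5, -0.4, -1.7]
opening: 0.0145
finger_force: 98.0
```

```bash
cat > chk.py <<'E'
from lid import *
from ov import *
import sys
def chk(name,B,yaw,boxes=((175,150,80,100),(150,130,80,100))):
    o=manip.observe();Q=R.from_quat(o['tcp_rot']).as_matrix();M=np.c_[Q[:,0],-Q[:,1],-Q[:,2]];G=o['ee_pos']-Q[:,2]*.0187
    F=lambda s:lift(M,G,np.array([[72,0,-3],[92,s,-12],[116,s,-12],[128.5,s,-20],[146.5,s,-2.5]])/1e3)
    N=lift(M,G,np.array([[128.5,0,-12.5]])/1e3)[0]
    y=np.radians(yaw);C=[(F(12),(0,0,255)),(F(-12),(0,0,255)),(loop(B[0],B[1],B[2]-.054,y),(0,255,0)),(np.array([[0,0,0]])+N,(0,255,255))]
    d=B-N;h=np.array([np.cos(y),np.sin(y)]);print("bar from notch: ahead %.1f left %.1f up %.1f mm"%(d[:2]@h*1e3,(d[1]*h[0]-d[0]*h[1])*1e3,d[2]*1e3))
    cv2.imwrite(f'pics/{name}.png',np.hstack([ov(n,C,*b,5,'') for n,b in zip(('top','side'),boxes)]))
E
python3 -c "
from chk import *
chk('f1',B,14.5);tell(at(B,14.5,.034,.024))"
```

```text
bar from notch: ahead 34.2 left -2.2 up -57.0 mm
clock 10.2333 tcp [0.4295 0.0094 0.23  ] q [-0.1359  0.2154  2.011   0.0077  0.918   1.1744] F [ 0.3472 -0.2423 -1.8661] open 0.01445339353654797 97.96623945236206
[0.4, 1.8, 81.2] [-0.39, 0.01, 0.15] rows 1.9
```

View pics/f1.png

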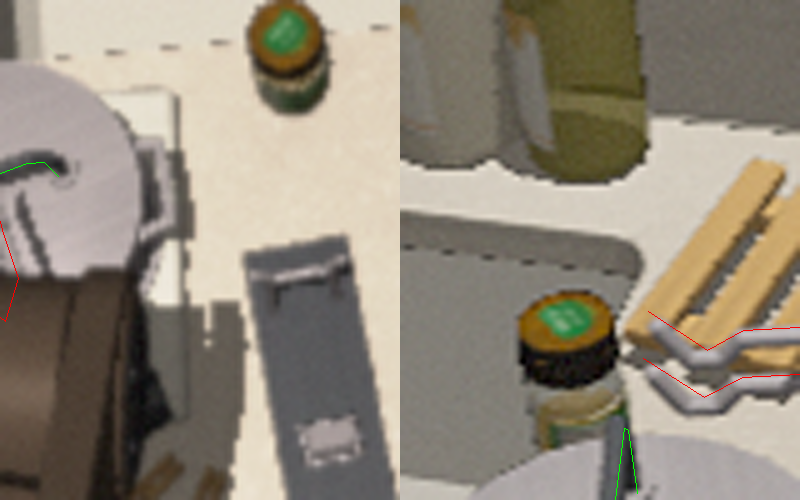

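In the side half of f1, the real fork lies about 10 px (3 mm) below the model. The top crop was badly placed, so I'll retake it.

```bash
python3 -c "
from chk import *
chk('f2',B,14.5,((138,150,80,100),(165,175,80,100)))"
```

```text
bar from notch: ahead 34.4 left -1.5 up -57.2 mm
```

View pics/f2.png

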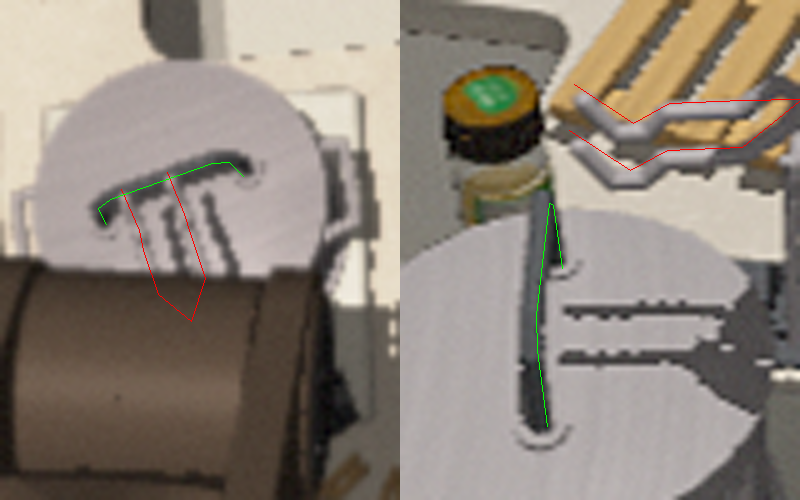

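In f2, the tips are about 6 mm behind the bar in the top half. In the side half, the fork is about 13 px (4 mm) below the model, and its sideways alignment is good. I'll descend 4 mm less than nominal.

>>> arm_command(moves=[0,1.5,15,-0.4,0,0.1,0,1.5,30,-0.4,0,0.1,0,1.5,45,-0.4,0,0.1,0,1.5,60,-0.4,0,0.1,0,1.5,72,-0.4,0,0.1,0,1.5,77,-0.4,0,0.1,0,1.5,77,-0.4,0,0.1])

```text
clock: 10.92
ee_pos: [0.429, 0.0085, 0.1524]
tcp_rot: [0.992, 0.127, -0.001, 0.0]
ft_force: [-0.1, 0.1, -1.3]
opening: 0.0143
finger_force: 98.0
```

```bash
python3 -c "
from lid import *
tell(at(B,14.5,.034,.020),at(B,14.5,-.001,.020))"
```

```text
clock 10.9167 tcp [0.429  0.0085 0.1524] q [-0.1339  0.3367  2.1085 -0.0011  0.6979  1.1839] F [-0.1464  0.0702 -1.2891] open 0.014290092595267732 98.01007032394409
[1.1, 0.5, -0.4] [0.0, 0.1, 0.05] rows 0.0
[36.1, 0.5, -0.5] [0.0, 0.1, 0.05] rows 0.8
```

Forward 37 mm slowly, watching the force.

>>> arm_command(moves=[6,0.5,0,0,0,0,12,0.5,0,0,0,0,18,0.5,0,0,0,0,24,0.5,0,0,0,0,30,0.5,0,0,0,0,35,0.5,0,0,0,0,37,0.5,0,0,0,0,37,0.5,0,0,0,0])

```text
clock: 11.58
ee_pos: [0.4655, 0.0179, 0.1531]
tcp_rot: [0.992, 0.127, 0.0, 0.0]
ft_force: [0.1, -1.4, -2.0]
opening: 0.0146
finger_force: 98.0
```

>>> arm_command(moves=[0,0,-4,0,0,0,0,0,-8,0,0,0,0,0,-12,0,0,0,0,0,-14,0,0,0,0,0,-14,0,0,0])

```text
clock: 12.0
ee_pos: [0.4653, 0.0177, 0.1678]
tcp_rot: [0.992, 0.127, 0.001, 0.001]
ft_force: [0.8, 0.4, -2.4]
opening: 0.0144
finger_force: 98.0
```

>>> arm_command(moves=[0,0,-2,0,0,0,0,0,-4,0,0,0,0,0,-6,0,0,0,0,0,-8,0,0,0,0,0,-10,0,0,0,0,0,-12,0,0,0,0,0,-14,0,0,0,0,0,-14,0,0,0])

```text
clock: 12.67
ee_pos: [0.465, 0.0178, 0.1813]
tcp_rot: [0.992, 0.127, -0.0, 0.0]
ft_force: [-0.3, 0.8, -4.5]
opening: 0.0145
finger_force: 97.6
```

```bash
python3 -c "
from chk import *
print(manip.observe()['torque'])
chk('f3',B+[0,0,.004],14.5,((138,150,80,80),(150,160,80,80)))"
```

```text
[-0.0631  0.3885 -0.0146]
bar from notch: ahead -2.1 left -0.7 up -4.5 mm
```

>>> arm_command(moves=[0,0,-3,0,0,0,0,0,-7,0,0,0,0,0,-12,0,0,0,0,0,-18,0,0,0,0,0,-25,0,0,0,0,0,-32,0,0,0,0,0,-39,0,0,0,0,0,-46,0,0,0,0,0,-53,0,0,0,0,0,-59,0,0,0,0,0,-64,0,0,0,0,0,-67,0,0,0,0,0,-68,0,0,0,0,0,-68,0,0,0])

```text
clock: 13.93
ee_pos: [0.4651, 0.0178, 0.2492]
tcp_rot: [0.992, 0.127, 0.0, 0.0]
ft_force: [-0.3, 0.1, -4.3]
opening: 0.0142
finger_force: 97.6
```

```bash
cat >> lid.py <<'E'
TB=np.array([.5997,-.2772,.088])
E
python3 -c "
from lid import *
print(manip.observe()['torque'])
U=np.array([0,0,.16])
tell(at(TB+[-.006,.22,.163],5,0,0),at(TB+[-.004,.11,.163],-3,0,0),at(TB+[0,0,.163],-10,0,0))"
```

```text
[-0.1198  0.4225  0.0272]
clock 13.9333 tcp [0.4651 0.0178 0.2492] q [-0.1033  0.2427  1.91   -0.001   0.9886  1.2133] F [-0.2594  0.0568 -4.2538] open 0.014174674856471116 97.63312697410583
[-21.1, 83.6, 4.5] [0.05, -0.0, 9.59] rows 2.1
[-42.7, 173.1, 4.6] [0.05, -0.0, 17.59] rows 2.2
[-60.9, 265.9, 4.6] [0.05, -0.01, 24.59] rows 2.3
```

>>> arm_command(moves=[-0.5,2,0,0,0,0.2,-1.2,5,0,0,0,0.5,-2.2,9,1,0,0,0.9,-3.4,14,1,0,0,1.4,-5,20,1,0,0,2,-6.5,27,1,0,0,2.7,-8.5,35,2,0,0,3.5,-10.5,43,2,0,0,4.3,-12.5,52,2,0,0,5.2,-14.7,61,2,0,0,6.1,-17,71,2,0,0,7.1,-19.4,81,2,0,0,8.1,-22,92,2,0,0,9.1,-24.6,103,3,0,0,10.2,-27.2,114,3,0,0,11.3,-29.8,125,3,0,0,12.3,-32.5,136,4,0,0,13.4,-35,147,4,0,0,14.4,-37.7,158,4,0,0,15.5,-40,168,4,0,0,16.4])

```text
clock: 15.6
ee_pos: [0.4687, -0.1561, 0.2452]
tcp_rot: [1.0, -0.017, 0.0, 0.0]
ft_force: [0.8, 0.5, -5.1]
opening: 0.0146
finger_force: 97.7
```

```bash
python3 -c "
from lid import *
tell(at(TB+[0,0,.160],-10,0,0),at(TB+[0,0,.03],-10,0,0))"
```

```text
clock 15.6 tcp [ 0.4687 -0.1561  0.2452] q [-0.4548  0.2891  1.8537 -0.0009  0.9984  1.15  ] F [ 0.8492  0.5454 -5.0534] open 0.014619183584682099 97.65826106071472
[7.7, 98.6, 3.5] [0.05, -0.01, 8.08] rows 2.4
[7.7, 98.5, 133.5] [0.05, -0.01, 8.08] rows 3.1
```

>>> arm_command(moves=[0.8,10,1,0,0,0.8,1.5,20,1,0,0,1.6,2.3,30,1,0,0,2.4,3,39,1,0,0,3.2,3.7,48,1,0,0,4,4.5,57,1,0,0,5,5.1,66,1,0,0,5.6,5.7,74,2,0,0,6.2,6.3,81,2,0,0,6.7,6.8,87,2,0,0,7.2,7.2,92,2,0,0,7.6,7.5,95,2,0,0,7.9,7.7,97,2,0,0,8.1,7.7,98,2,0,0,8.1,7.7,98.5,2,0,0,8.1,7.7,98.5,2,0,0,8.1])

```text
clock: 16.93
ee_pos: [0.4733, -0.2534, 0.2434]
tcp_rot: [0.996, -0.086, 0.0, 0.0]
ft_force: [0.5, -0.5, -4.4]
opening: 0.0147
finger_force: 97.6
```

>>> arm_command(moves=[0,0,3,0,0,0,0,0,8,0,0,0,0,0,15,0,0,0,0,0,23,0,0,0,0,0,32,0,0,0,0,0,41,0,0,0,0,0,50,0,0,0,0,0,59,0,0,0,0,0,68,0,0,0,0,0,77,0,0,0,0,0,86,0,0,0,0,0,94,0,0,0,0,0,101,0,0,0,0,0,106,0,0,0,0,0,109,0,0,0,0,0,110,0,0,0,0,0,110,0,0,0])

```text
clock: 18.35
ee_pos: [0.4734, -0.2537, 0.1333]
tcp_rot: [0.996, -0.086, 0.0, 0.0]
ft_force: [0.4, 0.3, -4.4]
opening: 0.0146
finger_force: 97.7
```

```bash
python3 -c "
from chk import *
tell(at(TB+[0,0,.03],-10,0,0),at(TB,-10,0,0))
import chk as c
def two(name,B,yaw):
    o=manip.observe();Q=R.from_quat(o['tcp_rot']).as_matrix();M=np.c_[Q[:,0],-Q[:,1],-Q[:,2]];G=o['ee_pos']-Q[:,2]*.0187
    N=lift(M,G,np.array([[128.5,0,-12.5]])/1e3)[0]; print('notch',N)
    b=N-[0,0,.0]
    C=[(circ(N[0],N[1],N[2]-.054+.003,.081),(0,0,255)),(loop(N[0],N[1],N[2]-.054,np.radians(-10)),(0,255,0)),(sq(.5997,-.2772,.026,np.radians(-8),.08),(255,0,0))]
    cv2.imwrite('pics/'+name+'.png',np.hstack([ov('top',C,245,145,80,80,5,''),ov('side',C,180,130,80,80,5,'')]))
two('t1',TB,-10)"
```

```text
clock 18.35 tcp [ 0.4734 -0.2537  0.1333] q [-0.6146  0.4931  1.8787 -0.0009  0.7693  1.1297] F [ 0.3589  0.2944 -4.3505] open 0.01459431646665412 97.65588641166687
[0.0, 1.2, 21.5] [0.04, -0.01, 0.09] rows 0.5
[0.0, 1.2, 51.5] [0.04, -0.01, 0.09] rows 0.7
notch [ 0.5999 -0.2758  0.1395]
```

View pics/t1.png

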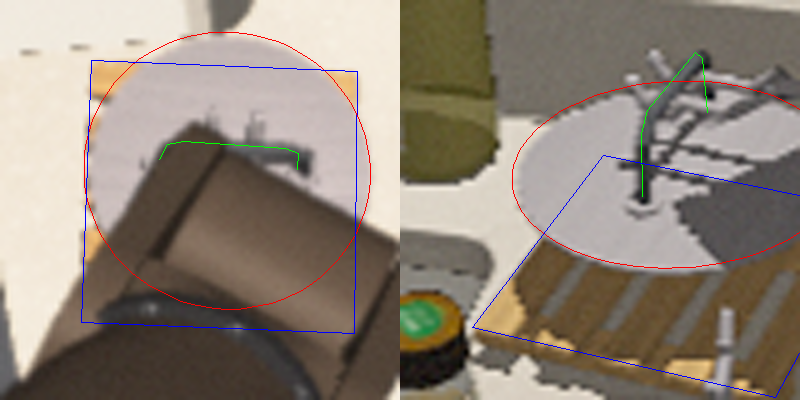

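In t1 the lid hangs level. It sits about 3–4 mm nearer the robot than the model (top edge at row 40 against 32), so I'll shift it 3 mm outward and lower it.

>>> arm_command(moves=[1,0.5,4,0,0,0,2,1,9,0,0,0,3,1,14,0,0,0,3,1,19,0,0,0,3,1,24,0,0,0,3,1,29,0,0,0,3,1,33,0,0,0,3,1,36,0,0,0,3,1,38,0,0,0,3,1,38,0,0,0])

```text
clock: 19.28
ee_pos: [0.476, -0.2551, 0.0949]
tcp_rot: [0.996, -0.086, -0.0, 0.0]
ft_force: [0.3, -0.1, -5.1]
opening: 0.014
finger_force: 97.6
```

>>> arm_command(moves=[0,0,1.5,0,0,0,0,0,3,0,0,0,0,0,4.5,0,0,0,0,0,6,0,0,0,0,0,6,0,0,0])

```text
clock: 19.7
ee_pos: [0.476, -0.2551, 0.0891]
tcp_rot: [0.996, -0.086, -0.0, 0.0]
ft_force: [-0.2, -0.6, -4.2]
opening: 0.0143
finger_force: 97.6
```

>>> arm_command(moves=[0,0,1.5,0,0,0,0,0,3,0,0,0,0,0,4.5,0,0,0,0,0,6,0,0,0,0,0,6,0,0,0])

```text
clock: 20.12
ee_pos: [0.4762, -0.2553, 0.0832]
tcp_rot: [0.996, -0.086, 0.0, 0.0]
ft_force: [-0.5, -0.1, -0.9]
opening: 0.0147
finger_force: 98.1
```

>>> arm_command(moves=[0,0,4,0,0,0,0,0,8,0,0,0,0,0,12,0,0,0,0,0,16,0,0,0,0,0,19,0,0,0,0,0,20.5,0,0,0,0,0,20.5,0,0,0,0,0,20.5,0,0,0])

```text
clock: 20.78
ee_pos: [0.4761, -0.2552, 0.0628]
tcp_rot: [0.996, -0.086, 0.0, 0.0]
ft_force: [0.7, -0.7, -1.9]
opening: 0.0146
finger_force: 98.1
```

>>> arm_command(moves=[-4,0,0,0,0,0,-9,0,0,0,0,0,-15,0,0,0,0,0,-21,0,0,0,0,0,-21,0,0,0,0,0])

```text
clock: 21.2
ee_pos: [0.4541, -0.2512, 0.0629]
tcp_rot: [0.996, -0.087, -0.0, 0.0]
ft_force: [0.2, -0.5, -1.1]
opening: 0.0147
finger_force: 98.1
```

>>> arm_command(moves=[-8,0,0,0,0,0,-16,0,0,0,0,0,-24,0,0,0,0,0,-30,0,0,0,0,0,-30,0,0,0,0,0,-30,0,-20,0,0,0,-30,0,-50,0,0,0,-30,0,-85,0,0,0,-30,0,-120,0,0,0,-30,0,-155,0,0,0,-30,0,-190,0,0,0,-30,0,-200,0,0,0,-30,0,-200,0,0,0])

```text
clock: 22.28
ee_pos: [0.4266, -0.2468, 0.2658]
tcp_rot: [0.996, -0.086, 0.003, 0.002]
ft_force: [1.1, -0.5, -1.9]
opening: 0.0143
finger_force: 98.1
```

```bash
cat >> plan.py <<'E'
GP=np.array([.4932,-.1176,.0530]);GR=R.from_quat([.953,.041,.301,-.011]).as_matrix()  # pose at the grasp
def ret(back): return GP-GR[:,2]*back,GR
E
python3 - <<'E'
from lid import *
from ov import *
# lid on trivet: grey (low saturation) pixels vs wood, fit circle on rectified top view
im=manip.snapshot('top')
g=[(x,y) for x in np.arange(.48,.72,.001) for y in np.arange(-.39,-.16,.001)]
q=proj('top',np.c_[np.array(g),np.full(len(g),.037)]).astype(np.float32)
v=cv2.remap(im,q[:,0].reshape(240,-1),q[:,1].reshape(240,-1),cv2.INTER_LINEAR)
cv2.imwrite('pics/rect.png',v[...,::-1])
h=cv2.cvtColor(v,cv2.COLOR_RGB2GRAY);c=cv2.HoughCircles(cv2.GaussianBlur(h,(5,5),0),cv2.HOUGH_GRADIENT,1,50,param1=60,param2=12,minRadius=76,maxRadius=86)
print([(.48+a[1]*.001,-.39+a[0]*.001,a[2]) for a in c[0][:3]])
tell(grip((.46,-.12,.27),SY,0),grip((.46,-.12,.20),SY,20),ret(.06))
E
```

```text
Traceback (most recent call last):
TypeError: 'NoneType' object is not subscriptable
```

```bash
python3 - <<'E'
from lid import *
tell((np.array([.46,-.12,.27]),rot(SY,0)),(np.array([.448,-.12,.20]),rot(SY,20)),ret(.06))
E
```

```text
clock 22.3333 tcp [ 0.426  -0.2463  0.2636] q [-0.6583  0.2648  1.8339 -0.0007  1.04    1.0858] F [-0.5388  0.0971 -1.5208] open 0.014280034326442956 98.10866475105286
[11.8, -130.3, -6.6] [0.13, -0.12, -14.81] rows 3.1
[-0.2, -128.4, 63.4] [2.71, 19.77, -14.63] rows 2.8
[10.3, -130.1, 161.3] [4.43, 34.76, -14.33] rows 2.4
```

>>> arm_command(moves=[4,-35,-6,0,0,-4,8,-75,-6,0,0,-9,12,-110,-6,0,0,-14.8,12,-130,-6,0,0,-14.8,12,-130,-6,0,0,-14.8,6,-129,25,1,7,-14.7,2,-129,45,2,14,-14.7,0,-128,63,2.7,19.8,-14.6,0,-128,63,2.7,19.8,-14.6,0,-128,63,2.7,19.8,-14.6,0,-128,63,2.7,19.8,-14.6])

```text
clock: 23.25
ee_pos: [0.4474, -0.1206, 0.1989]
tcp_rot: [0.984, 0.041, 0.171, -0.009]
ft_force: [0.8, 0.4, -0.5]
opening: 0.0145
finger_force: 98.3
```

```bash
python3 - <<'E'
from lid import *
tell(ret(.08),ret(.06))
E
```

```text
clock 23.25 tcp [ 0.4474 -0.1206  0.1989] q [-0.5141  0.2221  2.1693  0.4136  0.4992  0.6338] F [ 0.8024  0.3719 -0.4919] open 0.014519234527278265 98.30201625823975
[-27.2, 0.9, 75.6] [-0.3, 15.29, -0.23] rows 2.1
[-21.9, 1.0, 94.9] [-0.3, 15.29, -0.23] rows 0.5
```

```bash
python3 - <<'E'
from lid import *
p,M=ret(.06)
tell((p+[0,0,.05],M))
E
```

```text
clock 23.25 tcp [ 0.4474 -0.1206  0.1989] q [-0.5141  0.2221  2.1693  0.4136  0.4992  0.6338] F [ 0.8024  0.3719 -0.4919] open 0.014519234527278265 98.30201625823975
[-5.0, 0.8, 47.9] [-0.3, 15.29, -0.23] rows 2.1
```

>>> arm_command(moves=[0,0.8,10,0,3,0,-1,0.8,18,0,5,0,-2,0.8,25,0,7,0,-3,0.8,31,0,9,0,-4,0.8,37,0,11,0,-4,0.8,42,0,12.5,0,-5,0.8,46,0,14,0,-5,0.8,48,-0.3,15.3,-0.2,-5,0.8,48,-0.3,15.3,-0.2,-5,0.8,48,-0.3,15.3,-0.2,-5,0.8,48,-0.3,15.3,-0.2,-5,0.8,48,-0.3,15.3,-0.2])

```text
clock: 24.25
ee_pos: [0.4601, -0.12, 0.1533]
tcp_rot: [0.952, 0.042, 0.303, -0.011]
ft_force: [0.6, -0.8, -1.6]
opening: 0.0146
finger_force: 98.3
```

```bash
python3 - <<'E'
from lid import *
p,M=ret(.06)
tell((p+[0,0,.05],M),(p,M))
E
```

```text
clock 24.25 tcp [ 0.4601 -0.12    0.1533] q [-0.593   0.3363  2.3558  1.714   0.3717 -0.7385] F [ 0.5954 -0.8084 -1.6058] open 0.014599753023691315 98.32369208335876
[-1.8, 0.3, 0.2] [0.0, -0.2, 0.11] rows 0.0
[-30.6, 0.0, 41.1] [0.0, -0.2, 0.11] rows 1.2
```

>>> arm_command(moves=[-8,0,10,0,-0.1,0.1,-16,0,21,0,-0.2,0.1,-24,0,32,0,-0.2,0.1,-30.6,0,41,0,-0.2,0.1,-30.6,0,41,0,-0.2,0.1,-30.6,0,41,0,-0.2,0.1])

```text
clock: 24.75
ee_pos: [0.4584, -0.1201, 0.1017]
tcp_rot: [0.953, 0.041, 0.3, -0.012]
ft_force: [-0.6, 0.0, -1.6]
opening: 0.0144
finger_force: 98.3
```

```bash
python3 - <<'E'
from lid import *
tell(ret(.06),ret(0))
E
```

```text
clock 24.75 tcp [ 0.4584 -0.1201  0.1017] q [-0.595   0.4738  2.4052  2.1197  0.4341 -1.1787] F [-0.5675  0.0188 -1.6311] open 0.014443010355043504 98.32514762878418
[0.6, 0.2, -0.1] [-0.05, 0.05, -0.06] rows 0.0
[0.6, 0.3, 59.9] [-0.05, 0.05, -0.06] rows 1.4
```

>>> arm_command(moves=[0.5,0.3,10,0,0,0,0.5,0.3,20,0,0,0,0.5,0.3,30,0,0,0,0.5,0.3,38,0,0,0,0.5,0.3,45,0,0,0,0.5,0.3,50,0,0,0,0.5,0.3,53,0,0,0,0.5,0.3,55,0,0,0,0.5,0.3,55,0,0,0])

```text
clock: 25.5
ee_pos: [0.4903, -0.118, 0.057]
tcp_rot: [0.953, 0.041, 0.301, -0.011]
ft_force: [0.2, 0.1, -1.7]
opening: 0.0143
finger_force: 98.4
```

>>> arm_command(moves=[0,0,1,0,0,0,0,0,2,0,0,0,0,0,3,0,0,0,0,0,4,0,0,0,0,0,4,0,0,0])

```text
clock: 25.92
ee_pos: [0.4925, -0.1179, 0.0536]
tcp_rot: [0.953, 0.041, 0.301, -0.011]
ft_force: [-0.8, 0.7, -1.1]
opening: 0.0147
finger_force: 98.4
```

```bash
python3 - <<'E'
from lid import *
tell(ret(0),ret(.1))
E
```

```text
clock 25.9167 tcp [ 0.4925 -0.1179  0.0536] q [-0.5367  0.6174  2.3611  2.3532  0.4862 -1.3752] F [-0.7514  0.6704 -1.1405] open 0.014706165957063425 98.35573196411133
[0.2, -0.3, 1.0] [0.02, 0.02, -0.04] rows 0.0
[0.2, -0.2, -99.0] [0.02, 0.02, -0.04] rows 2.4
```

Down the last millimetre, then check the seating force.

>>> arm_command(moves=[0,0,0.5,0,0,0,0,0,1,0,0,0,0,0,1.5,0,0,0,0,0,1.5,0,0,0])

```text
clock: 26.25
ee_pos: [0.493, -0.1178, 0.0529]
tcp_rot: [0.953, 0.04, 0.301, -0.011]
ft_force: [-7.0, -1.5, 8.8]
opening: 0.0144
finger_force: 100.5
```

```bash
python3 - <<'E'
from lid import *
tell(ret(0))
E
```

```text
clock 26.25 tcp [ 0.493  -0.1178  0.0529] q [-0.5357  0.6197  2.3605  2.3577  0.4877 -1.3787] F [-7.0021 -1.457   8.7786] open 0.014379993906209374 100.49137115478516
[0.2, -0.2, 0.0] [0.04, -0.0, -0.05] rows 0.0
```

>>> arm_command(moves=[0,0,-0.5,0,0,0,0,0,-0.5,0,0,0,0,0,-0.5,0,0,0,0,0,-0.5,0,0,0,0,0,-0.5,0,0,0,0,0,-0.5,0,0,0,0,0,-0.5,0,0,0,0,0,-0.5,0,0,0], fingers=50, newtons=20)

```text
clock: 26.92
ee_pos: [0.493, -0.1179, 0.0529]
tcp_rot: [0.953, 0.041, 0.301, -0.011]
ft_force: [0.3, -0.2, -0.2]
opening: 0.0499
finger_force: 0.0
```

>>> arm_command(moves=[0,0,-15,0,0,0,0,0,-30,0,0,0,0,0,-45,0,0,0,0,0,-60,0,0,0,0,0,-60,0,0,0])

```text
clock: 27.33
ee_pos: [0.4578, -0.1206, 0.1035]
tcp_rot: [0.953, 0.041, 0.301, -0.01]
ft_force: [-0.2, -0.7, 0.1]
opening: 0.0503
finger_force: 0.0
```

```bash
python3 - <<'E'
from lid import *
tell((np.array([.46,-.12,.25]),rot(SY,10)),(np.array([.44,.10,.32]),rot(SY,0)))
E
```

```text
clock 27.3333 tcp [ 0.4578 -0.1206  0.1035] q [-0.5964  0.4689  2.4061  2.1169  0.433  -1.1766] F [-0.1801 -0.7461  0.0873] open 0.05032486531052481 0.0
[86.0, 0.3, -118.6] [0.29, -25.09, 0.01] rows 3.5
[125.6, -220.3, -177.6] [0.29, -35.09, -0.01] rows 5.6
```

>>> arm_command(moves=[86,0,-119,0,-25,0,86,0,-119,0,-25,0,86,0,-119,0,-25,0,86,0,-119,0,-25,0,86,0,-119,0,-25,0,86,0,-119,0,-25,0,126,-220,-178,0,-35,0,126,-220,-178,0,-35,0,126,-220,-178,0,-35,0,126,-220,-178,0,-35,0,126,-220,-178,0,-35,0,126,-220,-178,0,-35,0,126,-220,-178,0,-35,0,126,-320,-178,0,-35,0,126,-320,-178,0,-35,0,126,-320,-178,0,-35,0,126,-320,-178,0,-35,0])

```text
clock: 28.75
ee_pos: [0.4375, 0.1627, 0.301]
tcp_rot: [0.999, 0.043, -0.001, 0.001]
ft_force: [0.4, 0.1, 0.2]
opening: 0.0501
finger_force: 0.0
```

```bash
python3 - <<'E'
from lid import *
o=cv2.imread('pics/top0.png')
for n,(x0,x1,y0,y1) in {'top':(-.37,-.18,.51,.69)}.items():
    im=manip.snapshot(n)
    xs=np.arange(.49,.71,.001);ys=np.arange(-.385,-.17,.001);X,Y=np.meshgrid(xs,ys,indexing='ij')
    q=proj(n,np.c_[X.ravel(),Y.ravel(),np.full(X.size,.037)]).astype(np.float32)
    v=cv2.remap(im,q[:,0].reshape(X.shape),q[:,1].reshape(X.shape),cv2.INTER_LINEAR)
    s=cv2.cvtColor(v,cv2.COLOR_RGB2HSV)
    m=((v[...,0].astype(int)-v[...,2])<18).astype(np.uint8);m=cv2.morphologyEx(m,cv2.MORPH_OPEN,np.ones((7,7)))
    k,l,st,c=cv2.connectedComponentsWithStats(m);i=1+np.argmax(st[1:,4]);
    cn=max(cv2.findContours((l==i).astype(np.uint8),0,1)[0],key=cv2.contourArea);(a,b),r=cv2.minEnclosingCircle(cn)
    print(n,"lid",.49+b*.001,-.385+a*.001,"r",r,"centroid",.49+c[i][1]*.001,-.385+c[i][0]*.001,"r_area",np.sqrt(st[i,4]/np.pi),"bbox",st[i])
# handle mask as before
exec(open('fit2.py').read().replace("for ns in((\"top\",\"side\"),(\"top\",),(\"side\",))","for ns in((\"top\",\"side\"),)"))
tell()
E
```

```text
top lid 0.6016055145263672 -0.2795478057861328 r 78.73237609863281 centroid 0.6017007636016545 -0.2797677908579913 r_area 77.47701487314754 bbox [   28    35   156   155 18858]
top (array([238.8443, 226.1916]), array([0.1871, 0.9823]), 167)
side (array([282.55  , 224.9571]), array([0.6827, 0.7307]), 140)
handle ('top', 'side') [ 0.4639 -0.1153] 11.971992344933795 [-0.908   5.8064  1.0749 -4.5604 -5.249   2.0805]
clock 28.9 tcp [0.4376 0.1628 0.3011] q [ 0.2156  0.1892  1.8291 -0.0021  1.1229  1.6974] F [-0.045  -0.4815 -0.4945] open 0.049652598896094385 0.0<string>:5: RuntimeWarning: Mean of empty slice.
  ret = ret.dtype.type(ret / rcount)
  avg = a.mean(axis, **keepdims_kw)
  ret = um.true_divide(
<string>:5: RuntimeWarning: Degrees of freedom <= 0 for slice
  c *= np.true_divide(1, fact)
  c *= np.true_divide(1, fact)
```

The lid is 3 mm from the trivet's centre, and the handle in the top view is within 0.5 px of where it started. I'll move the arm clear of the side view and compare with the start pictures.

>>> arm_command(moves=[60,-100,-20,0,0,0,60,-100,-20,0,0,0,60,-100,-20,0,0,0,60,-100,-20,0,0,0,-150,-330,-20,0,0,0,-150,-330,-20,0,0,0,-150,-330,-20,0,0,0,-150,-330,-20,0,0,0,-150,-330,-20,0,0,0,-150,-330,-20,0,0,0,-150,-330,-20,0,0,0,-150,-330,-20,0,0,0,-150,-330,-20,0,0,0,-150,-330,-20,0,0,0])

```text
clock: 30.07
ee_pos: [0.2606, 0.476, 0.3184]
tcp_rot: [0.999, 0.043, -0.001, 0.003]
ft_force: [0.8, 0.0, 0.1]
opening: 0.05
finger_force: 0.0
```

```bash
python3 - <<'E' 2>/dev/null
from lid import *
exec(open('fit2.py').read().replace("for ns in((\"top\",\"side\"),(\"top\",),(\"side\",))","for ns in((\"top\",\"side\"),)"))
tell()
# shift by template matching against start crops (x4)
def sh(n,ref,x0,y0,boxes):
    im=ims[n][y0:,x0:,::-1];R0=cv2.imread(f'pics/{ref}.png');h,w=R0.shape[0]//4,R0.shape[1]//4
    cur=cv2.resize(np.ascontiguousarray(im[:h,:w]),(w*4,h*4),interpolation=cv2.INTER_CUBIC)
    for k,(a,b,c,d) in boxes.items():
        r=cv2.matchTemplate(cur[max(0,b-24):d+24,max(0,a-24):c+24],R0[b:d,a:c],cv2.TM_CCOEFF_NORMED);_,s,_,(u,v)=cv2.minMaxLoc(r)
        print(n,k,"shift px",((u-min(a,24))/4,(v-min(b,24))/4),"score %.3f"%s)
sh('top','topc',135,145,dict(lifter=(350,115,445,400),jar=(350,15,430,115),tape=(560,315,710,456),potR=(265,120,310,220),potL=(24,160,50,250)))
sh('side','sidec',145,160,dict(lifter=(255,80,590,320),jar=(110,105,200,215),tape=(545,80,690,220),balm=(625,24,690,90),pot=(60,480,380,560)))
E
```

```text
top (array([238.8443, 226.1377]), array([0.1869, 0.9824]), 167)
side (array([269.5582, 217.5516]), array([0.8562, 0.5167]), 455)
handle ('top', 'side') [ 0.4819 -0.1191] 4.870141258611998 [-0.0284 -0.3495 -0.0879  0.5502 -0.0934  0.0418]
clock 30.1667 tcp [0.2617 0.4754 0.3188] q [ 0.947   0.2937  1.6351 -0.0027  1.2168  2.4353] F [ 0.4454 -0.8869 -0.2819] open 0.049685454518994775 0.0
top lifter shift px (0.25, 0.0) score 0.991
top jar shift px (0.0, 0.0) score 0.999
top tape shift px (0.0, 0.0) score 0.998
top potR shift px (-0.5, 0.0) score 0.897
top potL shift px (0.0, 0.0) score 0.800
side lifter shift px (0.25, 0.0) score 0.815
side jar shift px (0.0, 0.0) score 0.992
side tape shift px (0.0, 0.0) score 0.999
side balm shift px (0.0, 0.0) score 0.999
side pot shift px (0.0, -0.25) score 0.893
```

All in place.

```bash
python3 -c "
from workcell import manip
print(manip.finish_job())"
```

```text
the job is handed in; nothing more can be done
None
```

The job is handed in at about 30 s on the clock: the lid is on the trivet about 3 mm from its centre, the lifter is back on its stand within about 1 mm, and the pot, jar, tin and tape show no measurable movement.

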